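Find the shuttered service socket by feel

TASK

Take the spring-tipped probe (the tall straight handle) out of its stand and feel with its tip, sliding it gently along the groove in the instrument's cover, until it drops through the hidden shutter into the service socket. Then push it down until its collar sits flush on the cover, and leave it standing there. Do not press or drag hard against the instrument (stay under 20 N), and do not disturb the other things on the bench.

Things in the scene. Friction and masses are not known exactly. Their poses are not given: they have to be found in the camera images.
- probe: spring-tipped service probe, loose, about 130 g, upright in one of the stand's two pockets (either one): round black handle 22 mm in diameter from 10 to 60 mm above the origin (3 mm steel button on top), on a steel collar 28 mm in diameter. Origin on its axis at the collar's underside, which is a sprung seating washer, 26 mm in diameter: it yields 3 mm, 1.5 N at first touch to 7.5 N at its stop. z up along the handle
- probe_end (a point): point on the probe's axis 26 mm below the collar's underside, fixed to the handle: where the steel tip ends when unloaded. The tip is 7 mm in diameter, its end chamfered to 4.4 mm. It is sprung and yields upwards into the handle by at most 8 mm: 1.8 N at first touch, 0.6 N more per mm, 6.6 N at its stop, then rigid
- stand: grey fixed block 150 x 50 x 40 mm on the bench at the right with two pockets 80 mm apart along its length (its x axis), each 13 mm wide and 34 mm deep; a tool stands in each with its collar resting on the block's top. Origin at the centre of its underside, z up
- instrument: fixed grey bench instrument, a flat case 160 mm (x) by 300 mm (y), 70 mm tall, flat cover, front panel with knobs towards the robot (-x). Origin at the centre of its underside, z up. A straight groove runs along y in the cover; the service socket is hidden in the groove's floor
- groove_mid (a point): middle of the groove, level with the cover's top. Axes as the instrument's: y along the groove, z up. Groove: 130 mm long, 11 mm wide, 3 mm deep, closed ends, smooth dark steel floor, thin bright rim. The socket lies at most 45 mm either way from here, elsewhere every time, unmeasured and not to be seen: an opening as wide as the groove, 11 mm long, 32 mm deep, under a flush shutter of the same steel
- groove_end (a point): closed right-hand (-y) end of the groove, on its centre line, level with the cover's top; the other end lies 130 mm away along +y. The shutter in the groove yields to about 1 N and stays down. The tip goes wholly into the socket, so only there can the collar come down onto the cover; elsewhere it stays at least 15 mm above it
- spare: the spare tool, loose in the other pocket of the stand: a short dome-topped black handle 28 mm across and 34 mm tall on a 30 mm steel collar; origin on its axis at the underside of the collar. Not the one to use; leave it
- dish: small open steel dish, 44 mm across, 14 mm tall, standing loose on the instrument's cover, its centre at least 55 mm from the groove; origin at its underside. Leave it
- mug: white mug, 76 mm across, 90 mm tall, on the bench at the left; origin at its underside. Leave it
- spool: empty grey spool, 60 mm across, 45 mm tall, on the bench at the left; origin at its underside. Leave it
- driver: screwdriver with a black handle lying on the bench beyond the instrument; origin at its underside. Leave it
Not all that is in view belongs to the job. What is shaped like the probe but blue or red is not meant.

How it is judged:
On the way, in this order (a step that is already met when the one before it is completed fails the run):
1. the probe is out of its stand, its collar at least 80 mm above the bench (height (world z) of probe above 0.08 m), for 0.1 s.
2. the probe's tip rests in the groove under light pressure (over 0.5 N), its collar still 12 to 28 mm above the cover (contact force between probe and instrument above 0.5 N and z of probe in the frame of groove_mid between 0.012 and 0.028 m and x of probe in the frame of groove_mid between -0.008 and 0.008 m and y of probe in the frame of groove_mid between -0.068 and 0.068 m), for 0.2 s.
At the end, for the whole second after the job is handed in: The probe stands released and at rest in the socket: collar underside within 2.5 mm of the cover's top, within 6 mm of the groove's centre line and 55 mm of its middle, tilted less than 0.09 rad (z of probe in the frame of groove_mid between -0.003 and 0.0025 m and x of probe in the frame of groove_mid between -0.006 and 0.006 m and y of probe in the frame of groove_mid between -0.055 and 0.055 m and angle between probe's own z axis and vertical below 0.09 rad and linear speed of probe below 0.01 m/s and contact force between the fingers and probe below 0.05 N); the robot touches nothing.
It fails at once if the probe presses on the instrument with more than 20 N (contact force between probe and instrument above 20 N).
It fails at once if the arm or fingers push on the instrument with more than 20 N (contact force between any of the arm, the fingers and instrument above 20 N).
It fails at once if the spare tool, dish, mug, spool or screwdriver is moved by more than 20 mm (distance of any of spare, dish, mug, spool, driver from where it was at the start of the episode above 0.02 m).
It also fails if it takes over 56 s, if anything falls off the work surface, if the arm or the gripper's body presses on something with over 40 N, if the wrist force passes 120 N, or if a joint passes its speed limit or range.

ROBOT

A 7-joint arm with a two-finger parallel gripper is mounted at the origin on the work surface. World frame = base frame: x ahead of the robot, y to its left, z up, the work surface at z = 0. Lengths are in m, angles in rad, forces in N, time in s.
With the tool pointing down it reaches from about 0.35 to 0.9 m from the base axis. Payload 19.9 kg.
Tool frame: the origin (TCP) lies midway between the tips of the shut fingers; the grasp point (between the pads) lies 19 mm behind it; y points along the fingers, x is the direction in which the jaws open and shut, and the axes are right-handed (so a half turn about y gives the same grasp; the last joint's range is limited). The gripper opens to 85 mm and grips with 20 to 120 N. Pads are 22 mm wide; open, the fingers measure 114 mm over their backs; the gripper's body (76 mm by 85 mm) begins 54 mm behind the grasp point. The pads swing forward as they close: fully open they stand 13 mm farther back than shut.
Start: joints at [-1.188, 0.417, -0.01, 1.614, 0.005, 1.111, -0.053], TCP at [0.257, 0.57, 0.231] pointing down, gripper open.
Joint ranges: [-2.81, 2.81], [-0.39, 2.02], [-1.27, 1.25], [0.06, 2.57], [-1.19, 4.33], [0.19, 2], [-2.82, 2.82]. Speed limits (rad/s): [1.89, 1.89, 2.39, 2.39, 3.01, 3.01, 3.01].

INTERFACE

Orientations are given as a unit quaternion [w, x, y, z].
In Python, from plant import get_obs, viewer, workorder gives the robot as it stands.
- The arm moves only by the tool jog_arm, never from a script. Its argument "commands" is a list of rows, each a list of 7 numbers: the shift along the tool's x, y, z in cm, then the turn, a rotation vector about the tool's x, y, z in degrees, then the finger opening in cm, from 0 to 8.54. A call has 1 to 5 rows; each row shifts and turns the pose as measured when the row begins, along the tool's axes as they then stand; what a row does not reach is not made up. A row lasts 1/10 s, in which the tool goes at most 50 mm and 8.59 degrees, less where a joint would pass 70% of its speed; a pose out of reach is approached as far as the arm can. A call with a gripper value outside its range is refused whole. The fingers move at their own pace and stop on an object; the grip force is fixed at half the most. Time passes only in rows, so rows that do not move let the fingers close. It gives the time, the measured TCP pose, the force and the opening at its end, in the units of the state.
- get_obs(): the state, without advancing time (a new reading comes with each control period).
- viewer.capture(name): name is "scene" or "side" or "wrist"; returns a dict with "pixels" (384x512x3 uint8, blue, green, red), "range_z" (384x512 float32, m along the optical axis (not along the pixel's ray), 0 where there is no reading), "vfov" (degrees; the focal length in pixels is half the picture's height over the tangent of half this angle, whatever the lens; pixels are square), "cx", "cy" (the principal point, pixels), "D" ([k1, k2, p1, p2, k3] as OpenCV has them; the pictures are not rectified), "pose" (4x4, takes a point from camera to world coordinates). Camera axes: x right, y up, looking along -z (the intrinsics and any distortion apply to the point x, -y, -z); pixel columns grow to the right and rows downward; lengths in m; the calibration is good to about 2 mm. A picture is of the moment at which its call begins.
- workorder.finish_job(): hands the job in, once; it reports no verdict.
The state is a dict: "clock": time; "joints": joint angles; "qvel": joint speeds; "effort": joint torques, N m; "ee_pos": TCP position; "orientation": TCP orientation; "contact_force": force on the tool from outside, world axes, zero at the start; "moment": the same for the moment, N m; "opening": finger opening in m.
Only numpy, scipy, OpenCV 4.12 (cv2) and the standard library are available. Lean on these libraries where they do the work, as an engineer would, in place of code of your own. Each camera call takes 0.05 s, during which the arm holds its last target.

## Working session

There is one attempt and no reset: what is moved stays moved. The work goes in short steps, Python scripts to look and compute and a tool call to move; the robot and the scene stay as the last step left them, time stands still between calls to the robot, and variables do not carry over. Pictures are saved under pics/ and viewed, and the job is handed in when it is done.

Besides the shell and the picture viewer there is one more tool, called after "Call:" in YAML: its name, and indented under it one key for each argument. jog_arm: Moves the arm, as the interface text tells. Its arguments: {"type":"object","properties":{"commands":{"type":"array"}},"required":["commands"]}

```bash
ls; mkdir -p pics
cat > h.py <<'E'
import numpy as np, cv2
from plant import get_obs, viewer, workorder
def K(c):
    h,w=c['pixels'].shape[:2]; f=h/2/np.tan(np.radians(c['vfov'])/2)
    return np.array([[f,0,c['cx']],[0,f,c['cy']],[0,0,1]])
def cap(n,f=None):
    c=viewer.capture(n)
    if f: cv2.imwrite('pics/'+f+'.png',c['pixels']); np.savez('pics/'+f+'.npz',**{k:np.array(v) for k,v in c.items()})
    return c
def load(f):
    d=np.load('pics/'+f+'.npz'); return {k:d[k] for k in d}
def ray(c,uv):
    p=cv2.undistortPoints(np.array(uv,float).reshape(-1,1,2),K(c),np.array(c['D'],float)).reshape(-1,2)
    d=np.c_[p[:,0],-p[:,1],-np.ones(len(p))]
    return d@np.array(c['pose'])[:3,:3].T, np.array(c['pose'])[:3,3]
def pt(c,uv):  # by depth
    d,o=ray(c,uv); uv=np.array(uv).reshape(-1,2).round().astype(int)
    z=c['range_z'][uv[:,1],uv[:,0]]; return o+d*z[:,None]
def atz(c,uv,z):
    d,o=ray(c,uv); return o+d*((z-o[2])/d[:,2])[:,None]
def proj(c,P):
    M=np.linalg.inv(np.array(c['pose'])); q=np.array(P).reshape(-1,3)@M[:3,:3].T+M[:3,3]
    q=q*[1,-1,-1]; return cv2.projectPoints(q,np.zeros(3),np.zeros(3),K(c),np.array(c['D'],float))[0].reshape(-1,2)
def cloud(c):
    h,w=c['range_z'].shape; u,v=np.meshgrid(np.arange(w),np.arange(h))
    return pt(c,np.c_[u.ravel(),v.ravel()]).reshape(h,w,3)
E
python3 - <<'E'
from h import *
o=get_obs(); print(o)
for n in ['scene','side','wrist']:
    c=cap(n,n+'0'); print(n,c['vfov'],c['cx'],c['cy'],c['D']); print(np.round(c['pose'],3))
E
```

```text
pics
{'clock': 0.0, 'joints': array([-1.18844621,  0.41797294, -0.01028566,  1.61419082,  0.00470819,
        1.11070362, -0.05301532]), 'qvel': array([ 5.41899132e-04,  6.65567926e-05, -2.99822144e-04,  2.68393797e-04,
        1.14198946e-03,  8.69728572e-05, -6.09624705e-04]), 'effort': array([-8.38750148e-04, -8.64438844e+01,  6.78097475e-01, -4.34907746e+01,
        1.89797615e-02,  7.41064228e-03,  6.93948749e-06]), 'ee_pos': array([0.25692001, 0.56935908, 0.23065401]), 'orientation': array([-0.5937176 ,  0.59425962,  0.38328724, -0.38398672]), 'contact_force': array([-0.04012671,  0.09538581, -0.22391571]), 'moment': array([0.04688649, 0.00416797, 0.00731966]), 'opening': 0.08494918786723525}
scene 50.79511052041255 255.9004717606797 189.63705618328453 [-0.03473458  0.          0.          0.          0.        ]
[[ 0.66  -0.62   0.424  0.994]
 [ 0.751  0.554 -0.358 -0.335]
 [-0.013  0.555  0.832  0.928]
 [ 0.     0.     0.     1.   ]]
side 49.35817485156765 248.63078019310097 190.66498194041665 [0.00808754 0.         0.         0.         0.        ]
[[ 0.835  0.405 -0.372  0.145]
 [-0.55   0.592 -0.59  -0.616]
 [-0.018  0.697  0.716  0.894]
 [ 0.     0.     0.     1.   ]]
wrist 71.28391018635016 256.35644921660895 192.37598388191066 [0.00585218 0.         0.         0.         0.        ]
[[ 0.41  -0.872 -0.266  0.189]
 [ 0.912  0.392  0.12   0.6  ]
 [-0.    -0.292  0.957  0.373]
 [ 0.     0.     0.     1.   ]]
```

Run:
```python
from h import *
from scipy.spatial.transform import Rotation as R
o=get_obs(); q=o['orientation']; print(R.from_quat(np.r_[q[1:],q[0]]).as_matrix().round(3))
```

```text
[[ 0.411 -0.    -0.912]
 [ 0.912 -0.001  0.411]
 [-0.001 -1.    -0.   ]]
```

View pics/scene0.png

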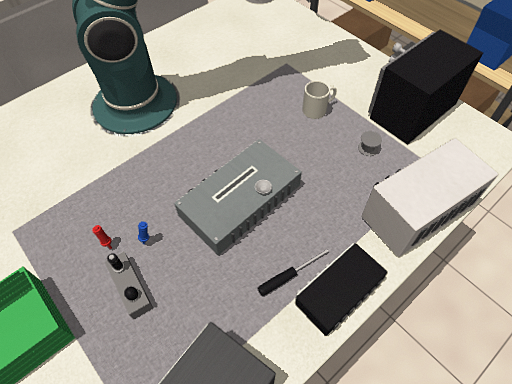

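View pics/side0.png

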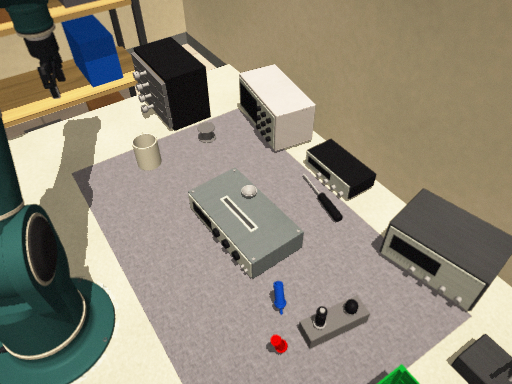

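View pics/wrist0.png

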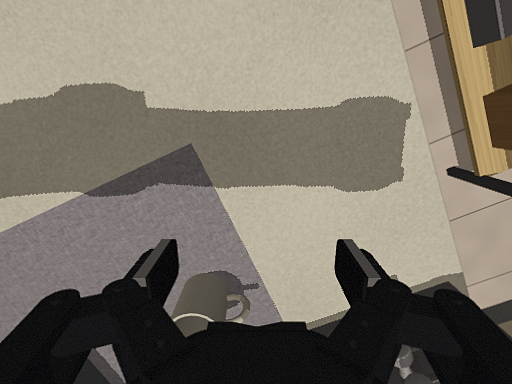

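Run:
```python
from h import *
for n,(x,y,w,h) in {'scene0':(80,215,90,110),'side0':(260,270,120,80)}.items():
    im=cv2.imread(f'pics/{n}.png')[y:y+h,x:x+w]; s=6 if n=='side0' else 5
    cv2.imwrite(f'pics/{n}_stand.png',cv2.resize(im,None,fx=s,fy=s,interpolation=cv2.INTER_CUBIC))
for n,(x,y,w,h) in {'scene0':(170,130,140,130),'side0':(180,160,130,120)}.items():
    im=cv2.imread(f'pics/{n}.png')[y:y+h,x:x+w]; s=4.6
    cv2.imwrite(f'pics/{n}_inst.png',cv2.resize(im,None,fx=s,fy=s,interpolation=cv2.INTER_CUBIC))
    # 
    c=load(n); P=cloud(c); 
    uv={'scene0':[(113,255),(131,293),(264,187),(317,88),(370,138),(278,281),(143,228),(103,236)],'side0':[(321,311),(351,306),(249,191),(147,140),(206,128),(325,205),(279,290),(278,340)]}[n]
    print(n); print(pt(c,uv).round(3))
```

```text
scene0
[[ 0.491 -0.333  0.1  ]
 [ 0.579 -0.35   0.07 ]
 [ 0.566  0.055  0.073]
 [ 0.39   0.434  0.056]
 [ 0.628  0.408  0.044]
 [ 0.76  -0.075  0.021]
 [ 0.469 -0.244  0.087]
 [ 0.408 -0.326  0.062]]
side0
[[ 0.489 -0.337  0.104]
 [ 0.564 -0.352  0.07 ]
 [ 0.572  0.059  0.072]
 [ 0.434  0.436  0.063]
 [ 0.629  0.407  0.044]
 [ 0.745 -0.065  0.021]
 [ 0.456 -0.237  0.077]
 [ 0.385 -0.331  0.083]]
```

View pics/scene0_stand.png

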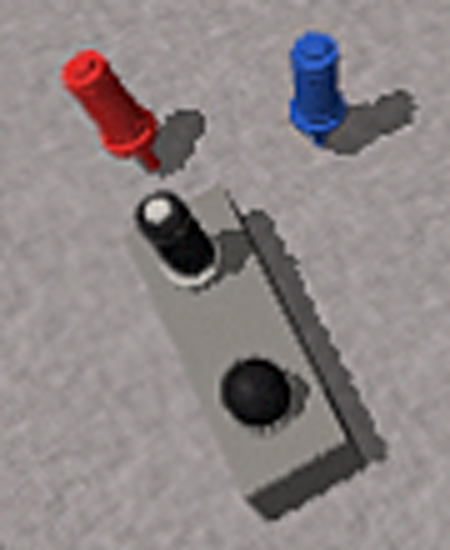

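View pics/side0_stand.png

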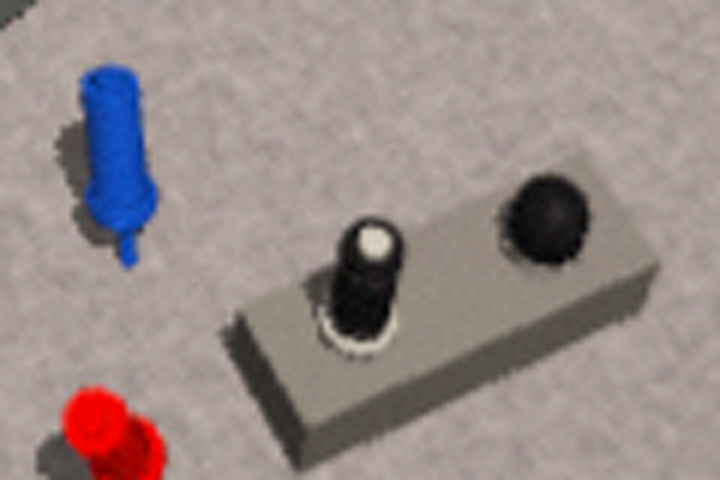

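View pics/scene0_inst.png

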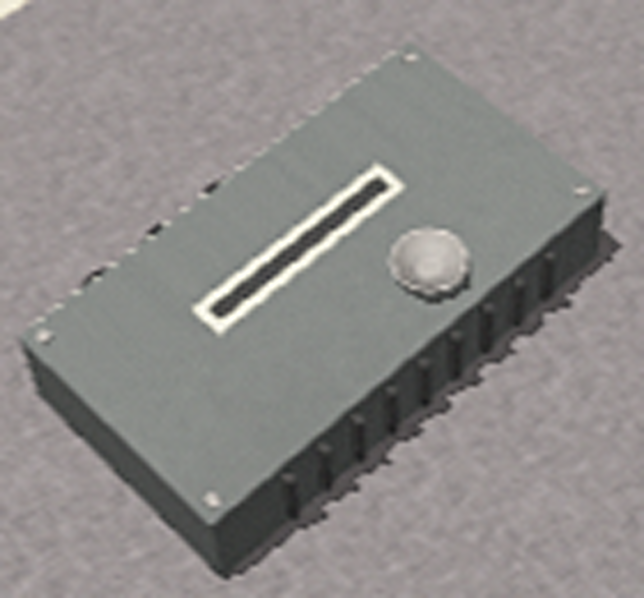

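View pics/side0_inst.png

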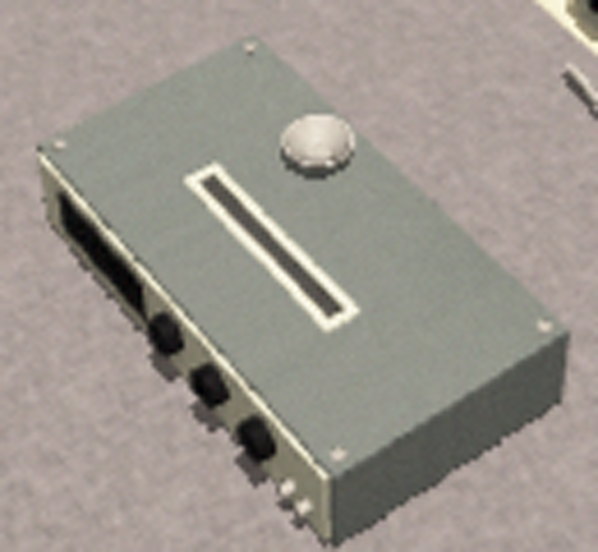

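Run:
```python
from h import *
def T(p,o,s): return (np.array(p,float)+.5)/s-.5+o
S=load('scene0');D=load('side0')
print('btn',atz(S,T([(158,210)],(80,215),5),.103),atz(D,T([(376,241)],(260,270),6),.103))
for c,p,o in((S,[(193,310),(222,333),(404,186),(379,163)],(170,130)),(D,[(329,332),(360,311),(215,163),(184,178)],(180,160))):
    q=atz(c,T(p,o,4.6),.07); print(q.round(4), 'mid',q.mean(0).round(4)); v=q[2]+q[3]-q[0]-q[1]; print('yaw of y axis off +y',np.degrees(np.arctan2(-v[0],v[1])),np.linalg.norm(v)/2)
for c,p,o in((S,[(220,311),(384,183)],(170,130)),(D,[(331,312),(212,178)],(180,160))):
    print(atz(c,T(p,o,4.6),.07).round(4))
for c,p,o in((S,[(43,337),(212,500),(583,190),(411,57)],(170,130)),(D,[(338,455),(545,326),(250,47),(59,145)],(180,160))):
    q=atz(c,T(p,o,4.6),.07); print(q.round(4), 'mid',q.mean(0).round(4)); v=q[2]+q[3]-q[0]-q[1]; print(np.degrees(np.arctan2(-v[0],v[1])),np.linalg.norm(v)/2)
# stand corners top z=.04
for c,p,o,s in((S,[(215,187),(352,437),(250,495)],(80,215),5),(D,[(240,315),(305,430),(655,265),(590,155)],(260,270),6)):
    print(atz(c,T(p,o,s),.04).round(4))
# button by thresholds & stand top by cloud
for c in (S,D):
    P=cloud(c); m=(P[...,2]>.045)&(P[...,2]<.11)&(abs(P[...,0]-.53)<.1)&(abs(P[...,1]+.35)<.05)
    Q=P[m]; a=Q[Q[:,2]>.095]; print('top',a.mean(0).round(4),len(a), Q[Q[:,0]<.53].mean(0))
    m=(abs(P[...,2]-.04)<.002)&(abs(P[...,0]-.53)<.12)&(abs(P[...,1]+.35)<.08); Q=P[m].astype(np.float32); print(cv2.minAreaRect(Q[:,:2].copy()))
    m=(abs(P[...,2]-.07)<.003)&(abs(P[...,0]-.53)<.15)&(abs(P[...,1])<.25); Q=P[m].astype(np.float32); print(cv2.minAreaRect(Q[:,:2].copy()), np.median(Q[:,2]))
```

```text
btn [[ 0.4934593  -0.33834913  0.103     ]] [[ 0.49287264 -0.33635635  0.103     ]]
[[ 0.4989 -0.0632  0.07  ]
 [ 0.5212 -0.0605  0.07  ]
 [ 0.5127  0.079   0.07  ]
 [ 0.4906  0.0792  0.07  ]] mid [0.5058 0.0086 0.07  ]
yaw of y axis off +y 3.3989201939977587 0.14123470012570852
[[ 0.499  -0.0616  0.07  ]
 [ 0.5213 -0.0589  0.07  ]
 [ 0.5137  0.0828  0.07  ]
 [ 0.4922  0.0826  0.07  ]] mid [0.5065 0.0112 0.07  ]
yaw of y axis off +y 2.874620716326825 0.1430984160786149
[[ 0.5093 -0.0525  0.07  ]
 [ 0.5034  0.0719  0.07  ]]
[[ 0.5076 -0.0505  0.07  ]
 [ 0.5059  0.0733  0.07  ]]
[[ 0.4582 -0.1351  0.07  ]
 [ 0.5973 -0.1272  0.07  ]
 [ 0.583   0.1534  0.07  ]
 [ 0.4431  0.146   0.07  ]] mid [0.5204 0.0093 0.07  ]
2.9971553899887673 0.281276831428768
[[ 0.4581 -0.1315  0.07  ]
 [ 0.5988 -0.1243  0.07  ]
 [ 0.5842  0.1567  0.07  ]
 [ 0.444   0.1484  0.07  ]] mid [0.5213 0.0123 0.07  ]
2.9240404833637474 0.2808565761814403
[[ 0.463  -0.3115  0.04  ]
 [ 0.6109 -0.3293  0.04  ]
 [ 0.603  -0.378   0.04  ]]
[[ 0.4607 -0.3091  0.04  ]
 [ 0.4529 -0.3557  0.04  ]
 [ 0.599  -0.3783  0.04  ]
 [ 0.6111 -0.3319  0.04  ]]
top [ 0.4938 -0.3394  0.0996] 75 [ 0.49821248 -0.33923014  0.07848016]
((0.5089026093482971, -0.3419210612773895), (0.05020546168088913, 0.19823569059371948), 81.30635833740234)
((0.5220800638198853, -0.04334761202335358), (0.16313256323337555, 0.4055370092391968), 3.0636138916015625) 0.06959784
top [ 0.4905 -0.337   0.1007] 93 [ 0.48784438 -0.33924189  0.07927287]
((0.5310918092727661, -0.3416949212551117), (0.051223523914813995, 0.15076971054077148), 81.4051742553711)
((0.5213715434074402, -0.03670717775821686), (0.16520971059799194, 0.3997657597064972), 2.6588528156280518) 0.07058261
```

```bash
cat >> h.py <<'E'
from scipy.spatial.transform import Rotation as R
def rot(q): q=np.array(q); return R.from_quat(np.r_[q[1:],q[0]])
def goalR(ang=93.0):
    a=np.radians(ang); x=[np.cos(a),np.sin(a),0]; y=[0,0,-1.]; return R.from_matrix(np.c_[x,y,np.cross(x,y)])
def plan(target,ang=93.0,step=4.8,deg=8.4,n=5,g=8.5):
    o=get_obs(); p=o['ee_pos'].copy(); r=rot(o['orientation']); G=goalR(ang)
    print('t',round(o['clock'],2),'p',p.round(4),'f',o['contact_force'].round(2),'open',round(o['opening'],4),'err deg',np.degrees((r.inv()*G).as_rotvec()).round(2))
    rows=[]
    for i in range(n):
        d=r.inv().apply(np.array(target)-p)*100; w=np.degrees((r.inv()*G).as_rotvec())
        d*=min(1,step/max(1e-9,np.linalg.norm(d))); w*=min(1,deg/max(1e-9,np.linalg.norm(w)))
        rows.append([*d.round(2).tolist(),*w.round(2).tolist(),g])
        p=p+r.apply(d)/100; r=r*R.from_rotvec(np.radians(w))
    print(rows)
E
python3 -c "
from h import *
plan([.48,.1,.231])"
```

```text
t 0.15 p [0.2569 0.5695 0.2308] f [ 0.11 -0.26 -1.13] open 0.0856 err deg [-1.000e-02 -2.728e+01 -5.000e-02]
[[-3.1, 0.0, -3.66, -0.0, -8.4, -0.02, 8.5], [-3.61, 0.0, -3.17, -0.0, -8.4, -0.02, 8.5], [-4.03, -0.0, -2.61, -0.0, -8.4, -0.02, 8.5], [-4.37, -0.0, -1.99, -0.0, -2.08, -0.0, 8.5], [-4.44, -0.0, -1.83, 0.0, -0.0, 0.0, 8.5]]
```

Call:
jog_arm:
  commands:
    - [-3.1,0,-3.66,0,-8.4,0,8.5]
    - [-3.6,0,-3.2,0,-8.4,0,8.5]
    - [-4,0,-2.6,0,-8.4,0,8.5]
    - [-4.4,0,-2,0,-2,0,8.5]
    - [-4.4,0,-1.8,0,0,0,8.5]

```text
clock: 0.65
ee_pos: [0.3578, 0.3529, 0.2286]
orientation: [0.484, -0.483, -0.515, 0.517]
contact_force: [0.9, 0.4, 0.1]
opening: 0.0848
```

```bash
python3 -c "
from h import *
print(get_obs()['joints'].round(2))
plan([.48,.1,.231])"
```

```text
[-0.83  0.2  -0.01  1.91  0.    1.03  0.8 ]
t 0.65 p [0.3578 0.3529 0.2286] f [0.89 0.43 0.12] open 0.0848 err deg [-0.17  0.76 -0.08]
[[-4.45, -0.04, -1.8, -0.17, 0.76, -0.08, 8.5], [-4.43, -0.04, -1.86, 0.0, -0.0, -0.0, 8.5], [-4.43, -0.04, -1.86, -0.0, -0.0, -0.0, 8.5], [-4.43, -0.04, -1.86, -0.0, -0.0, -0.0, 8.5], [-4.43, -0.04, -1.86, 0.0, -0.0, 0.0, 8.5]]
```

Call:
jog_arm:
  commands:
    - [-4.45,0,-1.8,0,0.7,0,6]
    - [-4.4,0,-1.8,0,0,0,6]
    - [-4.4,0,-1.8,0,0,0,6]
    - [-4.4,0,-1.8,0,0,0,6]
    - [-4.4,0,-1.8,0,0,0,6]

```text
clock: 1.15
ee_pos: [0.462, 0.1279, 0.229]
orientation: [0.487, -0.486, -0.513, 0.514]
contact_force: [0.4, -0.2, 0.2]
opening: 0.0601
```

Call:
jog_arm:
  commands:
    - [-4.8,0,0,0,0,0,6]
    - [-4.8,0,0,0,0,0,6]
    - [-4.8,0,0,0,0,0,6]
    - [-4.8,0,0,0,0,0,6]
    - [-4.8,0,0,0,0,0,6]

```text
clock: 1.65
ee_pos: [0.4751, -0.1216, 0.2293]
orientation: [0.486, -0.486, -0.513, 0.514]
contact_force: [2.2, 0.4, 0.4]
opening: 0.0596
```

```bash
python3 -c "
from h import *
plan([.4925,-.3375,.18],g=6)"
```

```text
t 1.65 p [ 0.4751 -0.1216  0.2293] f [2.21 0.35 0.44] open 0.0596 err deg [-0.05  0.09 -0.02]
[[-4.68, 1.07, -0.12, -0.05, 0.09, -0.02, 6], [-4.68, 1.07, -0.13, 0.0, 0.0, -0.0, 6], [-4.68, 1.07, -0.13, -0.0, -0.0, -0.0, 6], [-4.68, 1.07, -0.13, -0.0, -0.0, -0.0, 6], [-2.94, 0.67, -0.08, -0.0, -0.0, -0.0, 6]]
```

Call:
jog_arm:
  commands:
    - [-4.7,0,-0.1,0,0,0,6]
    - [-4.7,0,-0.1,0,0,0,6]
    - [-4.7,0.5,-0.1,0,0,0,6]
    - [-4.7,1,-0.1,0,0,0,6]
    - [-2.8,1.5,-0.1,0,0,0,6]

```text
clock: 2.15
ee_pos: [0.4907, -0.3489, 0.2004]
orientation: [-0.485, 0.488, 0.513, -0.513]
contact_force: [-0.5, 0.8, 0.0]
opening: 0.0601
```

```bash
python3 -c "
from h import *
c=cap('wrist','w1');cap('scene','s1');cap('side','d1')
print(proj(c,[[.4925,-.3375,.103],[.4925,-.3375,.04]]))
plan([.4925,-.3375,.12],g=6)"
```

```text
[[268.81835578 195.64157589]
 [266.51471517 179.11431224]]
t 2.3 p [ 0.4901 -0.3466  0.199 ] f [-0.18  1.1  -0.16] open 0.0601 err deg [-0.03 -0.   -0.03]
[[0.55, 4.77, -0.17, -0.03, -0.0, -0.03, 6], [0.36, 3.14, -0.11, -0.0, -0.0, -0.0, 6], [0.0, 0.0, 0.0, -0.0, 0.0, -0.0, 6], [0.0, 0.0, 0.0, -0.0, -0.0, -0.0, 6], [0.0, 0.0, 0.0, -0.0, -0.0, -0.0, 6]]
```

View pics/w1.png

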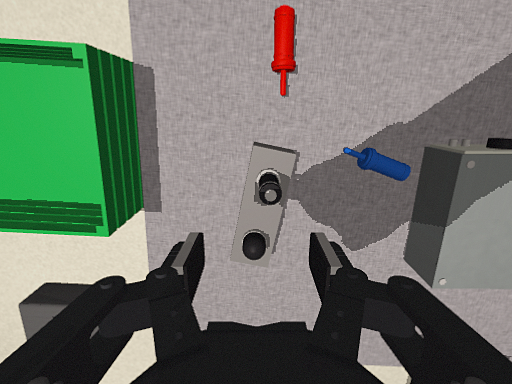

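View pics/s1.png

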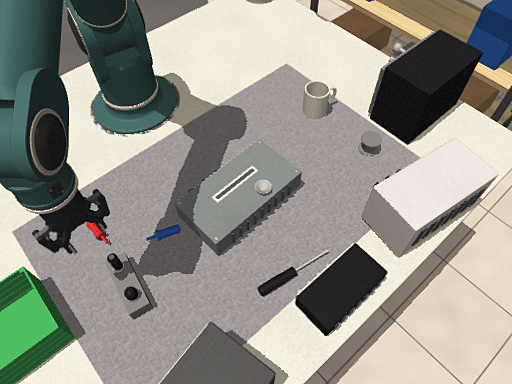

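Run:
```python
from h import *
im=cv2.imread('pics/w1.png')[140:270,220:320]
cv2.imwrite('pics/w1c.png',cv2.resize(im,None,fx=5,fy=5,interpolation=cv2.INTER_CUBIC))
im=cv2.imread('pics/d1.png')[240:384,200:400]
cv2.imwrite('pics/d1c.png',cv2.resize(im,None,fx=4,fy=4,interpolation=cv2.INTER_CUBIC))
```

```text
(no output)
```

View pics/w1c.png

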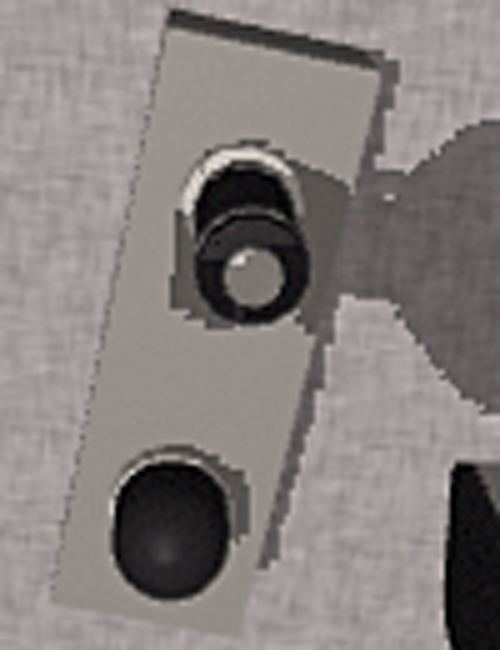

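View pics/d1c.png

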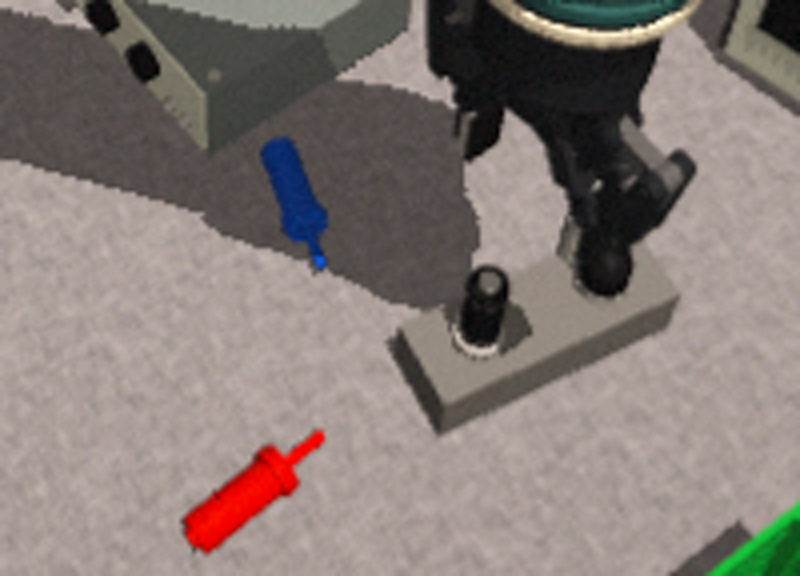

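Run:
```python
from h import *
c=load('w1'); print(atz(c,[[270,194.6]],.103))
plan([.4922,-.3365,.1],g=6)
```

```text
[[ 0.49141404 -0.33646098  0.103     ]]
t 2.3 p [ 0.4901 -0.3466  0.199 ] f [-0.18  1.1  -0.16] open 0.0601 err deg [-0.03 -0.   -0.03]
[[0.49, 4.77, -0.13, -0.03, -0.0, -0.03, 6], [0.48, 4.77, -0.13, -0.0, -0.0, -0.0, 6], [0.04, 0.35, -0.01, -0.0, 0.0, -0.0, 6], [0.0, 0.0, 0.0, -0.0, -0.0, -0.0, 6], [0.0, 0.0, 0.0, -0.0, -0.0, -0.0, 6]]
```

Call:
jog_arm:
  commands:
    - [1.0,2,-0.2,0,0,0,5]
    - [0,2,0,0,0,0,5]
    - [0,3,0,0,0,0,5]
    - [0,3,0,0,0,0,5]
    - [0,2,0,0,0,0,5]

```text
clock: 2.8
ee_pos: [0.4954, -0.332, 0.0794]
orientation: [-0.483, 0.487, 0.515, -0.513]
contact_force: [-0.1, 0.7, 1.0]
opening: 0.0506
```

Run:
```python
from h import *
plan([.4922,-.3365,.061],g=5)
```

```text
t 2.8 p [ 0.4954 -0.332   0.0794] f [-0.08  0.71  1.02] open 0.0506 err deg [ 0.37  0.3  -0.08]
[[-0.43, 1.84, 0.36, 0.37, 0.3, -0.08, 5], [-0.0, -0.0, 0.0, -0.0, 0.0, -0.0, 5], [0.0, 0.0, 0.0, -0.0, 0.0, 0.0, 5], [0.0, 0.0, 0.0, 0.0, 0.0, 0.0, 5], [0.0, 0.0, 0.0, 0.0, 0.0, 0.0, 5]]
```

Call:
jog_arm:
  commands:
    - [-0.4,0.6,0.35,0.4,0.3,0,5]
    - [0,0.6,0,0,0,0,5]
    - [0,0.5,0,0,0,0,5]
    - [0,0,0,0,0,0,5]

```text
clock: 3.2
ee_pos: [0.4927, -0.3337, 0.0618]
orientation: [0.487, -0.486, -0.513, 0.514]
contact_force: [0.4, 0.4, 0.2]
opening: 0.0496
```

Run:
```python
from h import *
c=cap('wrist','w2')
plan([.4922,-.3365,.061],g=5)
```

```text
t 3.25 p [ 0.4929 -0.3338  0.0621] f [ 0.45 -0.51  0.64] open 0.05 err deg [-0.06  0.15 -0.  ]
[[-0.26, 0.11, 0.08, -0.06, 0.15, -0.0, 5], [0.0, 0.0, 0.0, -0.0, -0.0, -0.0, 5], [0.0, 0.0, 0.0, -0.0, -0.0, -0.0, 5], [0.0, 0.0, 0.0, -0.0, -0.0, -0.0, 5], [0.0, 0.0, 0.0, -0.0, -0.0, -0.0, 5]]
```

View pics/w2.png

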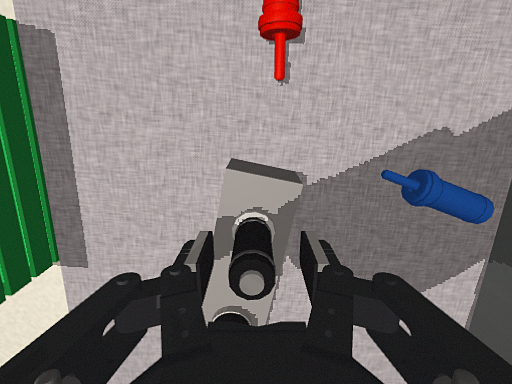

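Call:
jog_arm:
  commands:
    - [-0.26,0,0.08,0,0,0,4]
    - [0,0,0,0,0,0,2.5]
    - [0,0,0,0,0,0,1.5]
    - [0,0,0,0,0,0,1.5]
    - [0,0,0,0,0,0,1.5]

```text
clock: 3.75
ee_pos: [0.493, -0.3371, 0.0641]
orientation: [-0.485, 0.487, 0.514, -0.513]
contact_force: [0.2, -0.3, -0.5]
opening: 0.0206
```

Call:
jog_arm:
  commands:
    - [0,0,0,0,0,0,1]
    - [0,0,0,0,0,0,1]
    - [0,0,0,0,0,0,1]

```text
clock: 4.05
ee_pos: [0.493, -0.3371, 0.064]
orientation: [-0.486, 0.487, 0.514, -0.513]
contact_force: [-0.5, -0.3, -1.6]
opening: 0.0208
```

Run:
```python
from h import *
c=cap('wrist','w3')
plan([.4922,-.3365,.18],g=1)
```

```text
t 4.1 p [ 0.4929 -0.3371  0.064 ] f [ 0.07  0.44 -0.69] open 0.0207 err deg [ 0.07  0.14 -0.06]
[[0.02, -4.8, 0.02, 0.07, 0.14, -0.06, 1], [0.03, -4.8, 0.03, 0.0, -0.0, 0.0, 1], [0.01, -2.0, 0.01, -0.0, -0.0, -0.0, 1], [0.0, 0.0, 0.0, 0.0, 0.0, 0.0, 1], [0.0, 0.0, 0.0, 0.0, 0.0, 0.0, 1]]
```

View pics/w3.png

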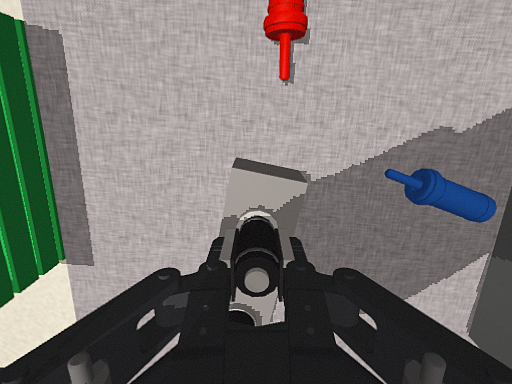

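Call:
jog_arm:
  commands:
    - [0,-1,0,0,0,0,1]
    - [0,-1.5,0,0,0,0,1]
    - [0,-2,0,0,0,0,1]
    - [0,-2,0,0,0,0,1]
    - [0,-2,0,0,0,0,1]

```text
clock: 4.6
ee_pos: [0.4918, -0.3367, 0.1539]
orientation: [0.487, -0.486, -0.513, 0.514]
contact_force: [1.2, 0.4, -0.7]
opening: 0.0208
```

Run:
```python
from h import *
cap('side','d4')
im=cv2.imread('pics/d4.png')[200:384,200:430]
cv2.imwrite('pics/d4c.png',cv2.resize(im,None,fx=3.2,fy=3.2,interpolation=cv2.INTER_CUBIC))
plan([.4922,-.1,.18],g=1)
```

```text
t 4.65 p [ 0.493  -0.3378  0.1574] f [ 1.65 -0.65  3.9 ] open 0.0207 err deg [ 0.13  0.09 -0.12]
[[4.77, -0.46, -0.24, 0.13, 0.09, -0.12, 1], [4.77, -0.45, -0.23, 0.0, -0.0, -0.0, 1], [4.77, -0.45, -0.23, 0.0, 0.0, -0.0, 1], [4.77, -0.45, -0.23, 0.0, 0.0, -0.0, 1], [4.66, -0.44, -0.23, 0.0, 0.0, -0.0, 1]]
```

View pics/d4c.png

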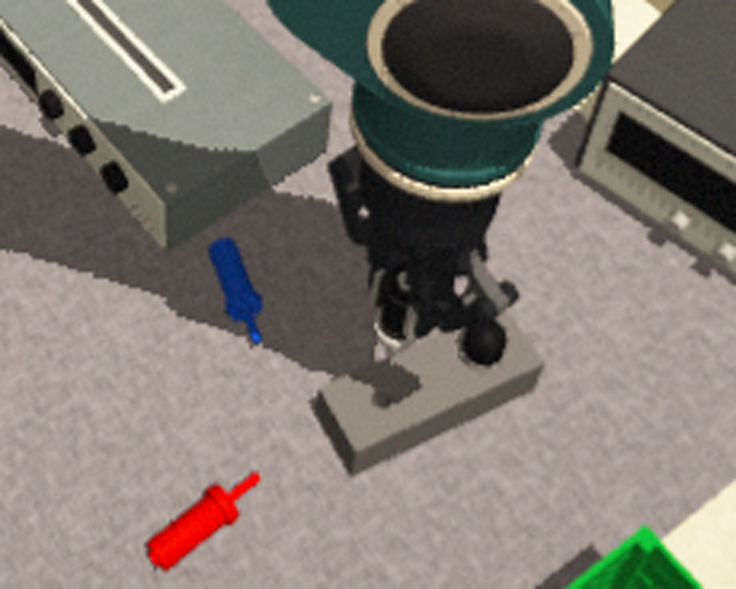

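Run:
```python
from h import *
im=cv2.imread('pics/w3.png')[200:330,200:310]
cv2.imwrite('pics/w3c.png',cv2.resize(im,None,fx=5,fy=5,interpolation=cv2.INTER_CUBIC))
u=np.array([-.0523,.9986,0]); m=np.array([.5065,.0100,0])
print('start',m-.05*u)
plan([.509,-.040,.17],g=1,n=8)
```

```text
start [ 0.509115 -0.03993   0.      ]
t 4.65 p [ 0.493  -0.3378  0.1574] f [ 1.65 -0.65  3.9 ] open 0.0207 err deg [ 0.13  0.09 -0.12]
[[4.77, -0.21, -0.52, 0.13, 0.09, -0.12, 1], [4.77, -0.2, -0.51, 0.0, -0.0, -0.0, 1], [4.77, -0.2, -0.51, 0.0, 0.0, -0.0, 1], [4.77, -0.2, -0.51, 0.0, 0.0, -0.0, 1], [4.77, -0.2, -0.51, 0.0, 0.0, -0.0, 1], [4.77, -0.2, -0.51, 0.0, 0.0, -0.0, 1], [1.04, -0.04, -0.11, 0.0, 0.0, -0.0, 1], [-0.0, 0.0, 0.0, 0.0, 0.0, -0.0, 1]]
```

View pics/w3c.png

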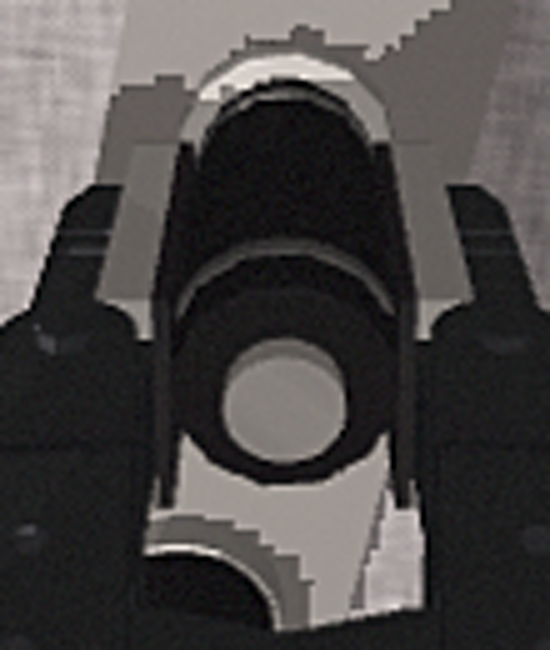

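Run:
```python
from h import *
c=load('w3'); print(atz(c,[[256.5,280]],.103), 'TCP .4929 -.3371')
```

```text
[[ 0.49140893 -0.33737536  0.103     ]] TCP .4929 -.3371
```

Call:
jog_arm:
  commands:
    - [4.7,-0.8,-0.5,0,0,0,1]
    - [4.7,-0.4,-0.5,0,0,0,1]
    - [4.7,-0.3,-0.5,0,0,0,1]
    - [4.7,0,-0.5,0,0,0,1]
    - [4.7,0,-0.5,0,0,0,1]

```text
clock: 5.15
ee_pos: [0.506, -0.1025, 0.1797]
orientation: [-0.485, 0.494, 0.511, -0.509]
contact_force: [1.8, 1.3, -0.6]
opening: 0.0207
```

Run:
```python
from h import *
plan([.509,-.040,.16],g=1,n=8)
```

```text
t 5.15 p [ 0.506  -0.1025  0.1797] f [ 1.77  1.28 -0.63] open 0.0207 err deg [ 0.64 -0.62 -0.43]
[[4.57, 1.41, -0.39, 0.64, -0.62, -0.43, 1], [1.67, 0.53, -0.17, -0.0, -0.0, 0.0, 1], [0.0, 0.0, -0.0, -0.0, 0.0, 0.0, 1], [0.0, 0.0, 0.0, 0.0, 0.0, 0.0, 1], [0.0, 0.0, 0.0, 0.0, 0.0, 0.0, 1], [0.0, 0.0, 0.0, 0.0, 0.0, 0.0, 1], [0.0, 0.0, 0.0, 0.0, 0.0, 0.0, 1], [0.0, 0.0, 0.0, 0.0, 0.0, 0.0, 1]]
```

Call:
jog_arm:
  commands:
    - [3,0.7,-0.3,0.6,-0.6,-0.4,1]
    - [2,0.7,-0.2,0,0,0,1]
    - [1,0.4,0,0,0,0,1]
    - [0,0,0,0,0,0,1]
    - [0,0,0,0,0,0,1]

```text
clock: 5.65
ee_pos: [0.5092, -0.0345, 0.1661]
orientation: [-0.484, 0.486, 0.517, -0.513]
contact_force: [-0.4, 0.1, -1.4]
opening: 0.0207
```

Run:
```python
from h import *
cap('wrist','w5');cap('side','d5');cap('scene','s5')
for n,(x,y,w,h) in {'d5':(170,140,150,130),'s5':(150,120,160,130)}.items():
    im=cv2.imread(f'pics/{n}.png')[y:y+h,x:x+w]
    cv2.imwrite(f'pics/{n}c.png',cv2.resize(im,None,fx=4.6,fy=4.6,interpolation=cv2.INTER_CUBIC))
im=cv2.imread('pics/w5.png'); cv2.imwrite('pics/w5c.png',cv2.resize(im[100:350,150:410],None,fx=2.4,fy=2.4,interpolation=cv2.INTER_CUBIC))
plan([.509,-.040,.14],g=1,n=4)
```

```text
t 5.8 p [ 0.5092 -0.0347  0.1658] f [ 0.23 -0.26 -1.47] open 0.0206 err deg [0.35 0.4  0.08]
[[-0.53, 2.58, 0.06, 0.35, 0.4, 0.08, 1], [0.0, 0.0, 0.0, 0.0, 0.0, 0.0, 1], [0.0, 0.0, 0.0, 0.0, 0.0, 0.0, 1], [0.0, 0.0, 0.0, -0.0, 0.0, -0.0, 1]]
```

View pics/w5c.png

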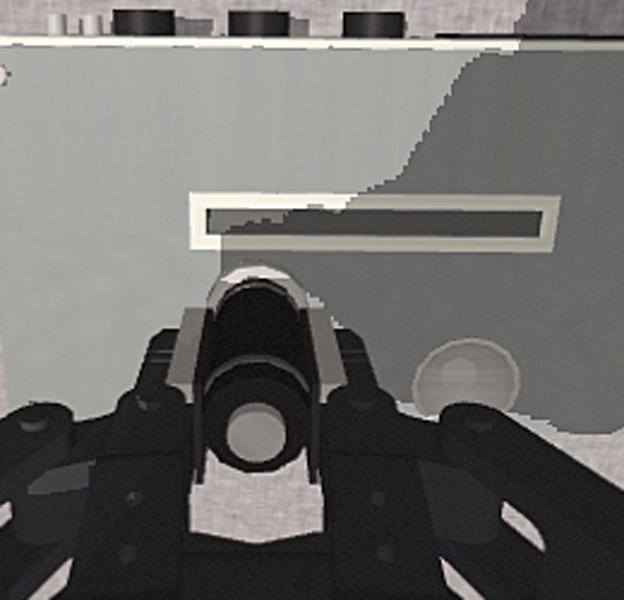

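View pics/d5c.png

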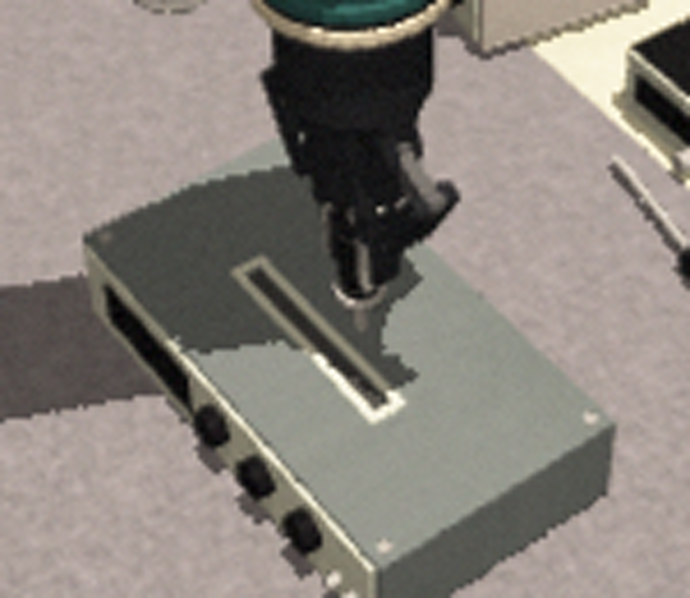

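View pics/s5c.png

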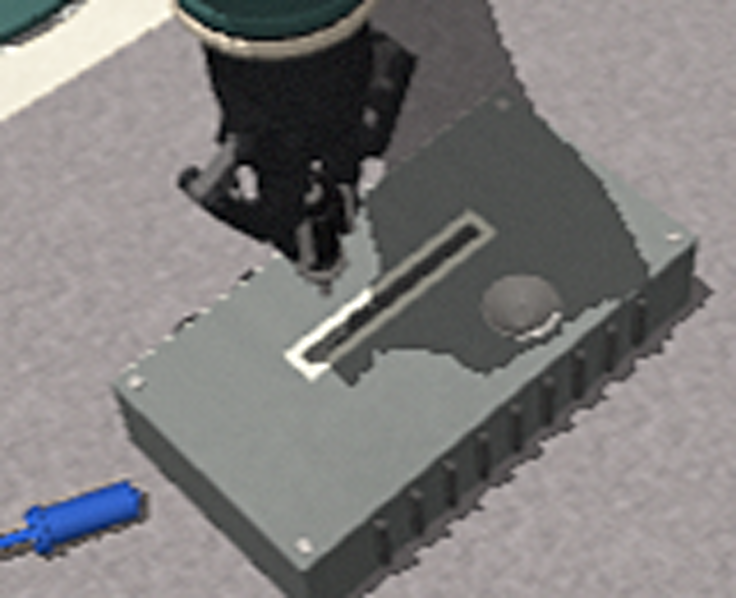

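Run:
```python
from h import *
def T(p,o,s): return (np.array(p,float)+.5)/s-.5+o
c=load('w5')
q=atz(c,T([(190,194),(190,249),(553,252),(560,197)],(150,100),2.4),.07);print(q.round(4),'mid',q.mean(0).round(4)); v=q[2]+q[3]-q[0]-q[1]; print(np.degrees(np.arctan2(-v[0],v[1])))
i=atz(c,T([(206,210),(206,236),(541,237),(544,211)],(150,100),2.4),.07);print(i.round(4),i.mean(0).round(4))
P=cloud(c); m=(abs(P[...,2]-.07)<.004)&(abs(P[...,0]-.5)<.05)&(abs(P[...,1])<.1); print('cover z',np.median(P[m][:,2]))
print('btn',atz(c,T([(257,433)],(150,100),2.4),.1658+.039))
# tip in side/scene
s=load('s5');d=load('d5')
tz=.1658-.024-.026
print('tip scene',atz(s,T([(325,292)],(150,120),4.6),tz),'side',atz(d,T([(361,328)],(170,140),4.6),tz))
for cc,p in((s,None),(d,None)):
    P=cloud(cc); m=(abs(P[...,2]-.07)<.004)&(abs(P[...,0]-.52)<.06)&(abs(P[...,1]+.1)<.03);print(np.median(P[m][:,2]))
```

```text
[[ 0.4985 -0.0605  0.07  ]
 [ 0.5209 -0.0598  0.07  ]
 [ 0.5135  0.083   0.07  ]
 [ 0.4911  0.0812  0.07  ]] mid [0.506 0.011 0.07 ]
2.9835423878031246
[[ 0.5045 -0.0541  0.07  ]
 [ 0.5151 -0.0537  0.07  ]
 [ 0.5076  0.077   0.07  ]
 [ 0.497   0.0762  0.07  ]] [0.506  0.0113 0.07  ]
cover z 0.07012114649062753
btn [[ 0.50771439 -0.03471101  0.2048    ]]
tip scene [[ 0.5074968 -0.0369754  0.1158   ]] side [[ 0.50952607 -0.03318449  0.1158    ]]
0.0696782145005495
0.07075669659504585
```

Run:
```python
from h import *
plan([.5099,-.0433,.124],g=1,n=4,step=2)
```

```text
t 5.8 p [ 0.5092 -0.0347  0.1658] f [ 0.23 -0.26 -1.47] open 0.0206 err deg [0.35 0.4  0.08]
[[-0.4, 1.96, 0.0, 0.35, 0.4, 0.08, 1], [-0.4, 1.96, -0.01, 0.0, 0.0, 0.0, 1], [-0.05, 0.27, -0.0, 0.0, 0.0, 0.0, 1], [0.0, 0.0, 0.0, -0.0, 0.0, -0.0, 1]]
```

Call:
jog_arm:
  commands:
    - [-0.45,1.5,-0.02,0.35,0.4,0.08,1]
    - [-0.4,1.3,0,0,0,0,1]
    - [0,0.8,0,0,0,0,1]
    - [0,0,0,0,0,0,1]

```text
clock: 6.2
ee_pos: [0.5095, -0.0465, 0.1264]
orientation: [0.488, -0.488, -0.511, 0.512]
contact_force: [-0.2, 0.3, -1.3]
opening: 0.0204
```

Run:
```python
from h import *
plan([.5099,-.0433,.12],g=1,n=2,step=2)
```

```text
t 6.2 p [ 0.5095 -0.0465  0.1264] f [-0.2   0.26 -1.28] open 0.0204 err deg [-0.07 -0.25 -0.04]
[[0.31, 0.64, -0.05, -0.07, -0.25, -0.04, 1], [0.0, 0.0, 0.0, 0.0, 0.0, -0.0, 1]]
```

Call:
jog_arm:
  commands:
    - [0.2,0.35,-0.06,0,-0.2,0,1]
    - [0,0.2,0,0,0,0,1]
    - [0,0,0,0,0,0,1]

```text
clock: 6.5
ee_pos: [0.5101, -0.0444, 0.1202]
orientation: [0.487, -0.487, -0.512, 0.513]
contact_force: [-0.0, 0.6, -1.4]
opening: 0.0205
```

Run:
```python
from h import *
def ov(n,x,y,w,h,s=5):
    c=cap(n,n+'6'); im=c['pixels'][y:y+h,x:x+w]
    cv2.imwrite(f'pics/{n}6c.png',cv2.resize(im,None,fx=s,fy=s,interpolation=cv2.INTER_CUBIC))
ov('side',210,170,80,80,7);ov('scene',180,150,100,80,7)
plan([.5099,-.0433,.12],g=1,n=2,step=2)
```

```text
t 6.6 p [ 0.5102 -0.0443  0.1205] f [-0.47  0.05 -2.13] open 0.0203 err deg [-0.08 -0.04 -0.05]
[[0.11, 0.05, 0.02, -0.08, -0.04, -0.05, 1], [0.0, 0.0, 0.0, 0.0, -0.0, 0.0, 1]]
```

View pics/side6c.png

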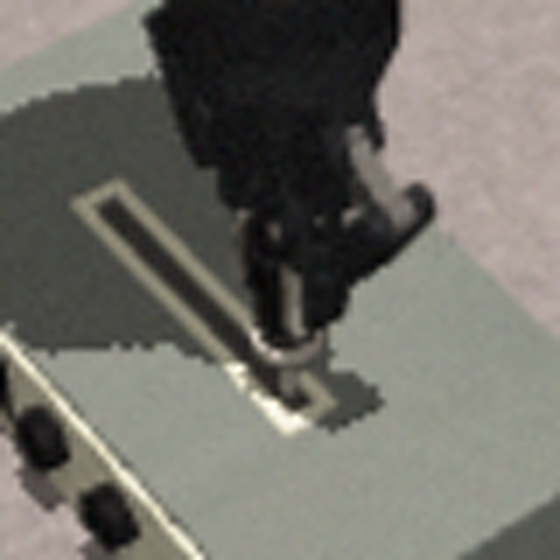

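View pics/scene6c.png

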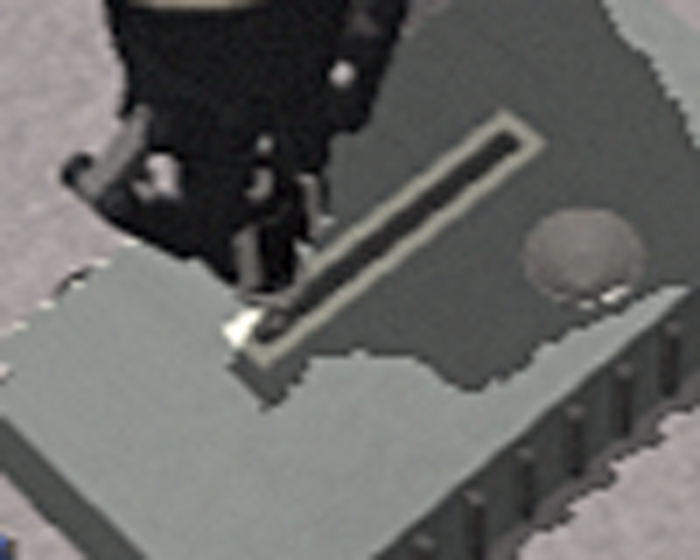

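Call:
jog_arm:
  commands:
    - [0,0.3,0,0,0,0,1]
    - [0,0,0,0,0,0,1]

```text
clock: 6.8
ee_pos: [0.5104, -0.0442, 0.1177]
orientation: [0.487, -0.487, -0.512, 0.513]
contact_force: [0.1, -0.1, -0.1]
opening: 0.0208
```

Call:
jog_arm:
  commands:
    - [0,0.15,0,0,0,0,1]
    - [0,0,0,0,0,0,1]

```text
clock: 7.0
ee_pos: [0.5107, -0.0442, 0.1164]
orientation: [0.487, -0.487, -0.513, 0.513]
contact_force: [-0.1, 0.2, 1.1]
opening: 0.0207
```

Call:
jog_arm:
  commands:
    - [0,0.15,0,0,0,0,1]
    - [0,0,0,0,0,0,1]

```text
clock: 7.2
ee_pos: [0.5108, -0.0442, 0.115]
orientation: [0.487, -0.487, -0.513, 0.513]
contact_force: [-1.1, -0.5, 1.8]
opening: 0.0207
```

Call:
jog_arm:
  commands:
    - [0.1,0.1,0.07,0,0,0,1]
    - [0.1,0,0,0,0,0,1]
    - [0,0,0,0,0,0,1]

```text
clock: 7.5
ee_pos: [0.5103, -0.0426, 0.1142]
orientation: [-0.486, 0.488, 0.513, -0.513]
contact_force: [-0.5, -1.0, 2.3]
opening: 0.0206
```

Call:
jog_arm:
  commands:
    - [0.2,0,0,0,0,0,1]
    - [0.2,0,0,0,0,0,1]

```text
clock: 7.7
ee_pos: [0.5102, -0.0388, 0.1143]
orientation: [-0.486, 0.488, 0.513, -0.513]
contact_force: [0.2, -2.8, 2.2]
opening: 0.021
```

Call:
jog_arm:
  commands:
    - [0.2,0,0,0,0,0,1]
    - [0.2,0,0,0,0,0,1]

```text
clock: 7.9
ee_pos: [0.51, -0.0344, 0.1143]
orientation: [-0.486, 0.488, 0.513, -0.513]
contact_force: [-0.1, -1.6, 1.8]
opening: 0.0207
```

Call:
jog_arm:
  commands:
    - [0.2,0,0.02,0,0,0,1]
    - [0.2,0,0,0,0,0,1]

```text
clock: 8.1
ee_pos: [0.5096, -0.03, 0.1143]
orientation: [-0.486, 0.488, 0.513, -0.513]
contact_force: [-0.6, -2.2, 2.2]
opening: 0.0211
```

Call:
jog_arm:
  commands:
    - [0.2,0,0.02,0,0,0,1]
    - [0.2,0,0,0,0,0,1]

```text
clock: 8.3
ee_pos: [0.5092, -0.0256, 0.1143]
orientation: [-0.486, 0.488, 0.513, -0.513]
contact_force: [0.5, -3.0, 1.9]
opening: 0.0204
```

Call:
jog_arm:
  commands:
    - [0.2,0,0,0,0,0,1]
    - [0.2,0,0,0,0,0,1]

```text
clock: 8.5
ee_pos: [0.5089, -0.0213, 0.1143]
orientation: [-0.486, 0.488, 0.513, -0.513]
contact_force: [0.2, -2.3, 1.8]
opening: 0.0206
```

Call:
jog_arm:
  commands:
    - [0.2,0,0,0,0,0,1]
    - [0.2,0,0,0,0,0,1]

```text
clock: 8.7
ee_pos: [0.5087, -0.0169, 0.1143]
orientation: [-0.486, 0.488, 0.513, -0.513]
contact_force: [0.3, -2.0, 2.2]
opening: 0.0207
```

Call:
jog_arm:
  commands:
    - [0.2,0,0,0,0,0,1]
    - [0.2,0,0,0,0,0,1]

```text
clock: 8.9
ee_pos: [0.5084, -0.0125, 0.1143]
orientation: [-0.486, 0.488, 0.513, -0.513]
contact_force: [0.4, -1.9, 2.2]
opening: 0.0206
```

Call:
jog_arm:
  commands:
    - [0.2,0,0,0,0,0,1]
    - [0.2,0,0,0,0,0,1]

```text
clock: 9.1
ee_pos: [0.5082, -0.0082, 0.1143]
orientation: [-0.486, 0.488, 0.513, -0.513]
contact_force: [-0.5, -1.6, 2.3]
opening: 0.0209
```

Call:
jog_arm:
  commands:
    - [0.2,0,0,0,0,0,1]
    - [0.2,0,0,0,0,0,1]

```text
clock: 9.3
ee_pos: [0.508, -0.0038, 0.1143]
orientation: [-0.486, 0.488, 0.513, -0.513]
contact_force: [0.0, -2.2, 1.9]
opening: 0.0206
```

Call:
jog_arm:
  commands:
    - [0.2,0,0,0,0,0,1]
    - [0.2,0,0,0,0,0,1]

```text
clock: 9.5
ee_pos: [0.5078, 0.0005, 0.1143]
orientation: [-0.486, 0.488, 0.513, -0.513]
contact_force: [0.4, -0.9, 1.4]
opening: 0.0209
```

Call:
jog_arm:
  commands:
    - [0.2,0,0,0,0,0,1]
    - [0.2,0,0,0,0,0,1]

```text
clock: 9.7
ee_pos: [0.5075, 0.0049, 0.1143]
orientation: [-0.486, 0.488, 0.513, -0.513]
contact_force: [0.3, -3.0, 2.6]
opening: 0.0209
```

Call:
jog_arm:
  commands:
    - [0.2,0,0,0,0,0,1]
    - [0.2,0,0,0,0,0,1]

```text
clock: 9.9
ee_pos: [0.5073, 0.0093, 0.1143]
orientation: [-0.486, 0.488, 0.513, -0.513]
contact_force: [0.2, -2.2, 1.6]
opening: 0.0205
```

Call:
jog_arm:
  commands:
    - [0.2,0,0,0,0,0,1]
    - [0.2,0,0,0,0,0,1]

```text
clock: 10.1
ee_pos: [0.5071, 0.0136, 0.1142]
orientation: [-0.486, 0.488, 0.513, -0.513]
contact_force: [0.0, -2.3, 2.5]
opening: 0.0205
```

Call:
jog_arm:
  commands:
    - [0.2,0,0,0,0,0,1]
    - [0.2,0,0,0,0,0,1]

```text
clock: 10.3
ee_pos: [0.5068, 0.018, 0.1143]
orientation: [-0.486, 0.488, 0.513, -0.513]
contact_force: [0.1, -2.1, 1.4]
opening: 0.0207
```

Call:
jog_arm:
  commands:
    - [0.2,0,0,0,0,0,1]
    - [0.2,0,0,0,0,0,1]

```text
clock: 10.5
ee_pos: [0.5066, 0.0223, 0.1142]
orientation: [-0.486, 0.488, 0.513, -0.513]
contact_force: [0.4, -2.5, 3.4]
opening: 0.0205
```

Call:
jog_arm:
  commands:
    - [0.2,0,0,0,0,0,1]
    - [0.2,0,0,0,0,0,1]

```text
clock: 10.7
ee_pos: [0.5064, 0.0267, 0.1142]
orientation: [-0.486, 0.488, 0.513, -0.513]
contact_force: [0.3, -1.8, 2.4]
opening: 0.0207
```

Call:
jog_arm:
  commands:
    - [0.2,0,0,0,0,0,1]
    - [0.2,0,0,0,0,0,1]

```text
clock: 10.9
ee_pos: [0.5061, 0.031, 0.1142]
orientation: [-0.486, 0.488, 0.513, -0.513]
contact_force: [0.1, -2.3, 2.6]
opening: 0.0205
```

Call:
jog_arm:
  commands:
    - [0.2,0,0,0,0,0,1]
    - [0.2,0,0,0,0,0,1]

```text
clock: 11.1
ee_pos: [0.5059, 0.0355, 0.1142]
orientation: [-0.486, 0.488, 0.513, -0.513]
contact_force: [0.6, 0.6, -2.2]
opening: 0.0205
```

Call:
jog_arm:
  commands:
    - [0,0,0,0,0,0,1]
    - [0,0,0,0,0,0,1]

```text
clock: 11.3
ee_pos: [0.5054, 0.0363, 0.1138]
orientation: [0.486, -0.487, -0.513, 0.513]
contact_force: [0.3, -0.3, 0.1]
opening: 0.0209
```

Run:
```python
from h import *
plan([.5062,.0355,.1142],g=1,n=1)
```

```text
t 11.3 p [0.5054 0.0363 0.1138] f [ 0.25 -0.27  0.06] open 0.0209 err deg [ 0.03 -0.01 -0.06]
[[-0.09, -0.04, -0.07, 0.03, -0.01, -0.06, 1]]
```

Call:
jog_arm:
  commands:
    - [0,0.2,-0.03,0,0,0,1]
    - [0,0.2,0,0,0,0,1]

```text
clock: 11.5
ee_pos: [0.5056, 0.0364, 0.1096]
orientation: [0.486, -0.487, -0.513, 0.513]
contact_force: [-0.3, 0.1, -0.9]
opening: 0.0208
```

Call:
jog_arm:
  commands:
    - [0,0.2,0,0,0,0,1]
    - [0,0.2,0,0,0,0,1]

```text
clock: 11.7
ee_pos: [0.5056, 0.0364, 0.1051]
orientation: [0.487, -0.487, -0.513, 0.513]
contact_force: [0.8, 0.6, -0.1]
opening: 0.0207
```

Call:
jog_arm:
  commands:
    - [0,0.2,0,0,0,0,1]
    - [0,0.2,0,0,0,0,1]

```text
clock: 11.9
ee_pos: [0.5056, 0.0364, 0.1006]
orientation: [0.487, -0.487, -0.513, 0.513]
contact_force: [0.2, -0.4, -0.5]
opening: 0.0206
```

Call:
jog_arm:
  commands:
    - [0,0.2,0,0,0,0,1]
    - [0,0.15,0,0,0,0,1]
    - [0,0,0,0,0,0,1]

```text
clock: 12.2
ee_pos: [0.5055, 0.0363, 0.0965]
orientation: [0.487, -0.487, -0.513, 0.513]
contact_force: [0.4, 0.5, -1.2]
opening: 0.0204
```

Call:
jog_arm:
  commands:
    - [0,0.12,0,0,0,0,1]
    - [0,0,0,0,0,0,1]

```text
clock: 12.4
ee_pos: [0.5055, 0.0363, 0.0952]
orientation: [0.487, -0.487, -0.513, 0.513]
contact_force: [0.1, -0.6, -1.2]
opening: 0.0207
```

Call:
jog_arm:
  commands:
    - [0,0.1,0,0,0,0,1]
    - [0,0,0,0,0,0,1]

```text
clock: 12.6
ee_pos: [0.5055, 0.0363, 0.0942]
orientation: [0.487, -0.487, -0.513, 0.513]
contact_force: [-0.2, 0.4, -1.7]
opening: 0.0206
```

Call:
jog_arm:
  commands:
    - [0,0.1,0,0,0,0,1]
    - [0,0,0,0,0,0,1]

```text
clock: 12.8
ee_pos: [0.5056, 0.0362, 0.0933]
orientation: [0.487, -0.487, -0.513, 0.513]
contact_force: [-0.6, 0.2, 0.8]
opening: 0.0208
```

Call:
jog_arm:
  commands:
    - [0,0.08,0,0,0,0,1]
    - [0,0,0,0,0,0,1]

```text
clock: 13.0
ee_pos: [0.5056, 0.0363, 0.0926]
orientation: [0.487, -0.487, -0.513, 0.513]
contact_force: [-1.1, -0.6, 2.9]
opening: 0.0206
```

Run:
```python
from h import *
c=cap('side','side7'); im=c['pixels'][150:260,190:300]
cv2.imwrite('pics/side7c.png',cv2.resize(im,None,fx=5,fy=5,interpolation=cv2.INTER_CUBIC))
```

```text
(no output)
```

View pics/side7c.png

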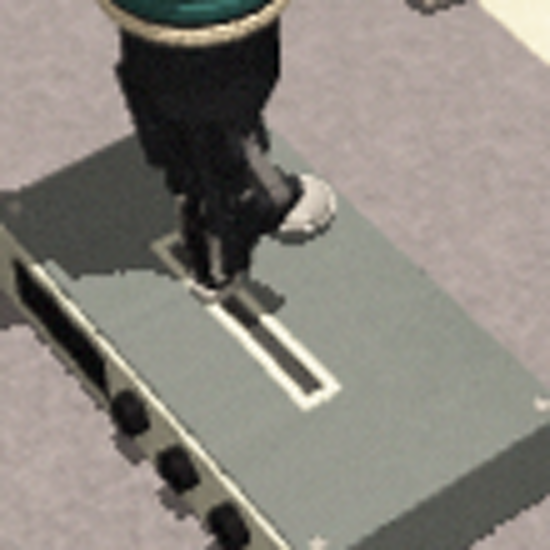

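Call:
jog_arm:
  commands:
    - [0,0,0,0,0,0,3]
    - [0,0,0,0,0,0,4]
    - [0,0,0,0,0,0,5]
    - [0,0,0,0,0,0,5]

```text
clock: 13.45
ee_pos: [0.5057, 0.0363, 0.0926]
orientation: [0.487, -0.487, -0.513, 0.513]
contact_force: [-0.5, 0.1, 0.7]
opening: 0.0498
```

Run:
```python
from h import *
c=cap('wrist','w8'); plan([.5056,.0363,.2],g=5,n=3)
```

```text
t 13.5 p [0.5057 0.0363 0.0925] f [-0.59  0.06  0.43] open 0.05 err deg [ 0.02 -0.02 -0.05]
[[-0.0, -4.8, 0.0, 0.02, -0.02, -0.05, 5], [0.0, -4.8, 0.0, 0.0, 0.0, 0.0, 5], [0.0, -1.15, 0.0, 0.0, 0.0, 0.0, 5]]
```

View pics/w8.png

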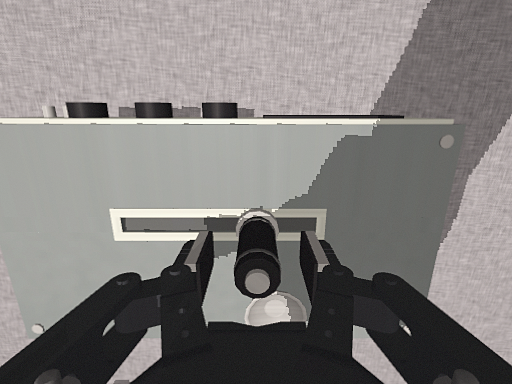

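Call:
jog_arm:
  commands:
    - [0,-1,0,0,0,0,5]
    - [0,-2,0,0,0,0,5]
    - [0,-3,0,0,0,0,5]
    - [0,-4,0,0,0,0,5]
    - [0,-3,0,0,0,0,5]

```text
clock: 14.0
ee_pos: [0.5035, 0.0356, 0.226]
orientation: [0.488, -0.486, -0.51, 0.515]
contact_force: [0.5, -0.1, 0.6]
opening: 0.0502
```

Call:
jog_arm:
  commands:
    - [0,0,4,0,0,0,5]
    - [0,0,4,0,0,0,5]
    - [0,0,2,0,0,0,5]
    - [0,0,0,0,0,0,5]
    - [0,0,0,0,0,0,5]

```text
clock: 14.5
ee_pos: [0.4029, 0.03, 0.2339]
orientation: [-0.486, 0.489, 0.514, -0.511]
contact_force: [0.7, 0.5, -0.2]
opening: 0.0504
```

Run:
```python
from h import *
for n in('side','scene'):
    c=cap(n,n+'9'); P=cloud(c); m=(P[...,2]>.085)&(P[...,2]<.15)&(abs(P[...,0]-.506)<.03)&(abs(P[...,1]-.036)<.03); print(P[m].mean(0),P[m][:,2].max(),m.sum())
    im=c['pixels']; x,y,w,h=(190,130,130,130) if n=='side' else (170,130,140,120)
    cv2.imwrite(f'pics/{n}9c.png',cv2.resize(im[y:y+h,x:x+w],None,fx=4.6,fy=4.6,interpolation=cv2.INTER_CUBIC))
c=cap('wrist','w9'); print(get_obs()['clock'],get_obs()['ee_pos'])
```

```text
[0.50180353 0.03105043 0.11375351] 0.13459801963939977 141
[0.50817016 0.02943837 0.11505642] 0.13480110061811434 135
14.65 [0.40332567 0.02992798 0.23323071]
```

View pics/side9c.png

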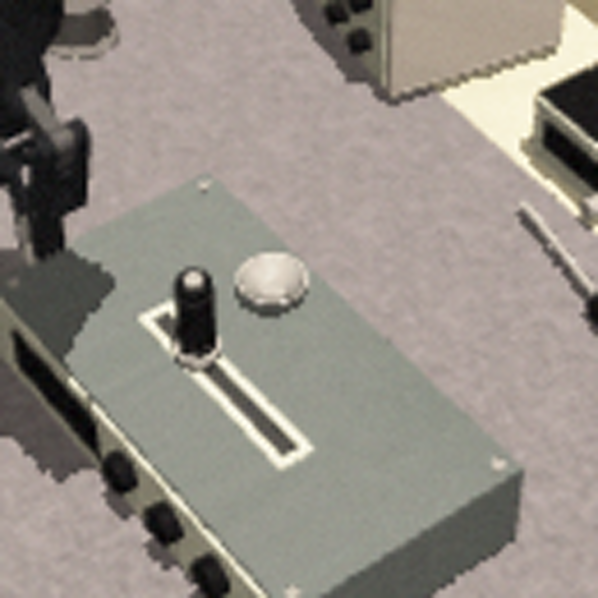

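View pics/scene9.png

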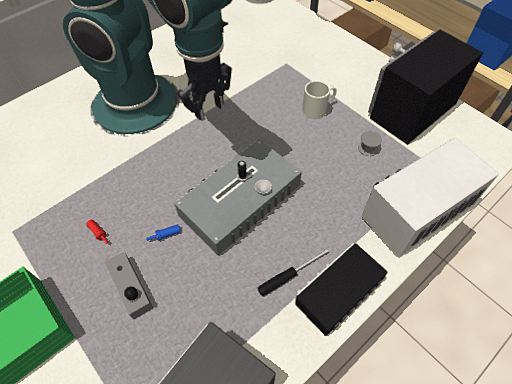

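View pics/w9.png

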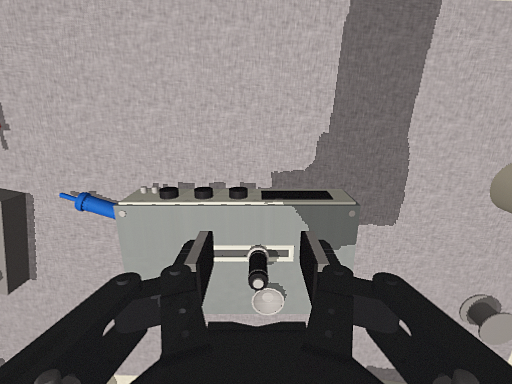

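Run:
```python
from h import *
for n in('side','scene'):
  for f,(bx,by) in((n+'9',(.506,.036)),(n+'0',(.4925,-.337))):
    c=load(f); P=cloud(c); z=P[...,2]
    m=(abs(P[...,0]-bx)<.02)&(abs(P[...,1]-by)<.02)&(z>.09); g=c['pixels'].min(2); zz=z[m]; 
    top=z[m&(g>90)]
    print(f,np.sort(top)[-12:].round(4), np.median(top[top>top.max()-.004]))
    base=.07 if f[-1]=='9' else .04
    mm=(abs(z-base)<.004)&(np.hypot(P[...,0]-bx,P[...,1]-by)<.045)&(np.hypot(P[...,0]-bx,P[...,1]-by)>.022); print(' surf',np.median(z[mm]))
```

```text
side9 [0.1319 0.1319 0.1322 0.1327 0.133  0.1331 0.1334 0.1339 0.1342 0.1342
 0.1344 0.1346] 0.13305687158366303
 surf 0.07068974130896533
side0 [0.1031 0.1033 0.1036 0.1037 0.1038 0.1038 0.1043 0.1043 0.1057 0.1058
 0.1058 0.1061] 0.10359505839053085
 surf 0.04069768907914556
scene9 [0.1304 0.1307 0.1308 0.1309 0.1311 0.1313 0.1318 0.1323 0.1325 0.1326
 0.1331 0.1348] 0.13207053478890318
 surf 0.06950526498362541
scene0 [0.1009 0.1012 0.1013 0.1013 0.1013 0.1014 0.1016 0.1018 0.102  0.1029
 0.1029 0.1045] 0.1014139302916216
 surf 0.03919502890954307
```

Button tops are 62.4 and 62.6 mm above the cover. They read 62.9 and 62.2 mm in the stand, so the collar is seated.

```bash
python3 -c "
from h import *
print(workorder.finish_job())"
```

```text
the job is handed in; nothing more can be done
None
```

The probe is standing in the service socket, released, with its collar flush on the cover, and the job is handed in. No verdict was reported. The last clock reading was 14.65 s of the 56 s allowed.

**Finding the socket:** I took the probe from the near pocket and set its tip in the right-hand end of the groove at about 3–4 N. I then slid it about 80 mm towards +y until the vertical force fell to nothing. That happened at y ≈ 0.035 m, about 25 mm left of the groove's middle.

**Seating:** The probe went down about 20 mm with no resistance, and the washer then took up about 4 N. I saw no force above about 5 N, but readings came only at the end of each move call.

**Last checks:**
- **Seat height:** the button top is 62.4–62.6 mm above the cover, against 62.2–62.9 mm when the probe stood in the stand. This puts the collar on the cover within about 1 mm.
- **Tilt and position:** by eye in the pictures, the probe looks upright and centred on the groove.
- **Arm:** the gripper was open and well clear when I handed in.
- **Other objects:** the dish, spare, mug, spool and screwdriver look unmoved by eye; I did not measure them.

**Disagreements:**
- **Calibration:** the cameras disagree by 1–2 mm.
- **Decoys:** the blue and red probes lie differently from the first pictures. They seem to have toppled while the arm was still high and away from them.

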